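# Push the stray bur block back into its row

## Robot

A 6-joint arm with a two-finger parallel gripper is mounted at the origin on the work surface. World frame = base frame: x ahead of the robot, y to its left, z up, the work surface at z = 0. Lengths are in mm, angles in rad, forces in N, time in s.
With the tool pointing down it reaches from about 350 to 875 mm from the base axis. Payload 15.5 kg.
Tool frame: the origin (TCP) lies on the centre line of the jaws, within the pads' length; the fingertips stand 11 mm ahead of it and the grasp point (between the pads) lies 8 mm behind it; z points along the fingers, y is the line along which they close (so a half turn about z gives the same grasp; the last joint's range is limited). The gripper opens to 85 mm and grips with 20 to 120 N. Pads are 22 mm wide; open, the fingers measure 114 mm over their backs; the gripper's body (76 mm by 85 mm) begins 54 mm behind the grasp point. The pads swing forward as they close: fully open they stand 13 mm farther back than shut.
Start: joints at [1.062, 0.494, 1.345, -0, 1.302, -0.096], TCP at [250.73, 572.504, 242.277] pointing down, gripper open.
Joint ranges: [-2.91, 2.91], [-0.82, 2.16], [0.22, 2.67], [-1.22, 4.37], [0.12, 2.79], [-3.08, 3.08]. Speed limits (rad/s): [1.89, 1.89, 2.57, 3.01, 3.01, 3.01].

## Interface

Orientations are given as a unit quaternion [x, y, z, w].
In Python, from plant import * gives the robot as it stands.
- The arm moves only by the tool carry_out, never from a script. Its argument "moves" is a list of rows, each a list of 5 numbers: the closure in counts, from 0 (fully open) to 255 (shut), then the shift along the tool's x, y, z normalised to -1 to 1, where 1 is 250 mm, then the turn about the tool's z normalised to -1 to 1, where 1 is 2 rad. In form: [[hand, x, y, z, roll], ...]. A call has 1 to 20 rows; each row is the pose to reach, as a shift and turn from the pose commanded when the call began, along the tool's axes at that moment; what a row does not reach only later rows make up. A row lasts 1/12 s, in which the tool goes at most 41.7 mm and 7.16 degrees, less where a joint would pass 70% of its speed; a pose out of reach is approached as far as the arm can. A call with a number of a shift or a turn outside -1 to 1 is refused whole. A call with a gripper value outside its range is refused whole. The fingers move at their own pace and stop on an object; "squeeze" is the grip in N (left out, the last holds). Time passes only in rows, so rows that repeat a pose let the fingers close. It gives the time, the measured TCP pose, the force, the opening and the grip force at its end, in the units of the state.
- get_state(): the state, without advancing time (a new reading comes with each control period).
- capture(name): name is "scene" or "side" or "wrist"; returns the picture (480x640x3 uint8, red, green, blue); there is no depth.
- camera_info(name): a dict with "camera_matrix" (3x3 intrinsics, pixels), "xyz" and "orientation" of the camera in the world; the wrist camera has in their place "mount" (4x4, takes a point from camera to tool coordinates, whose origin is the TCP and whose axes are the flange's). Camera axes: x right, y down, z forward; pixel columns grow to the right and rows downward; lengths in mm; the calibration is good to about 2 mm. A picture is of the moment at which its call begins: read the wrist's pose just before it. camera_info takes no time and is no camera call.
- sign_off(): hands the job in; it is judged then, once.
The state is a dict: "time_s": time; "qpos": joint angles; "qvel": joint speeds; "tau": joint torques, N m; "eef_pos": TCP position; "tcp_rot": TCP orientation; "force": force on the tool from outside, world axes, zero at the start; "ft_torque": the same for the moment, N m; "width": finger opening in mm; "finger_force": force on a finger pad.
Only numpy, scipy, OpenCV 4.12 (cv2) and the standard library are available. Lean on these libraries where they do the work, as an engineer would, in place of code of your own. Each camera call takes 0.05 s, during which the arm holds its last target. There are 200 camera calls.

## Task

One of the two bur blocks has been left out of place in the middle of the jeweller's bench. Push it gently along the bench with your fingertips, back into the row: its long back side flat against the front edge of the low back shelf, and its left end up against the right end of the block that stands there. Slide it, do not lift it or tip it, push on the block and not on the burs standing in it, and leave everything else on the bench where it lies.

Things in the scene. Friction and masses are not known exactly. Their poses are not given: they have to be found in the camera images.
- stray_block: the loose bur block: a blue plastic slab, 62 mm deep (x) by 120 mm long (y) by 22 mm high, 0.15 to 0.35 kg, with a few burs and wheels standing in it. Origin under the middle of its underside; its x axis points through its long back side (the side to go against the shelf), its y axis through its left end. It starts turned up to about 30 degrees
- stray_burs: the burs standing in the loose block, fixed in it: origin at the middle of the block's top, they rise up to 46 mm above it (68 mm above the bench) and stand at least 15 mm in from its front side and its ends, 4 mm from its back side
- row_block: the bur block that stands in the row: the same slab of 62 x 120 x 22 mm, screwed to the bench and filled with burs (up to 68 mm above the bench), its back side on the shelf's front edge, so it is a firm stop. Origin under the middle of its underside; x points to the shelf, y to its left end; the loose block belongs at its right (-y) end
- shelf: the low plywood back shelf along the far side, 900 mm long, 170 deep, 30 high, fixed, with a firm upright front edge. Origin on the bench under the middle of that edge; x points into the shelf, square to the edge, y along it to the left. Jars and a rack on it, up to 125 mm above the bench, stand 90 mm or more behind the edge (a sizing stick on its right half lies 35 mm behind it, 55 mm high)
- findings_box: bystander, loose: clear plastic tray of brass findings, 70 x 55 x 18 mm high; origin on the underside
- graver: bystander, loose: graver with a wooden mushroom handle, lying flat, about 120 mm long and 23 mm high, origin on the bench under the point where the blade leaves the handle
- ring_clamp: bystander, loose: wooden ring clamp lying flat, about 115 x 26 x 23 mm high; origin on the underside
- loupe: bystander, loose: small steel folding loupe, about 56 x 25 x 18 mm high; origin on the underside
- rough_stone: bystander, loose: rough pale stone, 50 mm across, 28 mm high; origin on the underside
- wheel_grey: bystander, loose: dark rubber polishing wheel lying flat, 32 mm across, 6 mm thick; origin on the underside
- wheel_felt: bystander, loose: pale felt polishing wheel lying flat, 32 mm across, 6 mm thick; origin on the underside
Mind the look-alikes: they are no part of the job. What is shaped like the stray_block but white or yellow is not meant. Leave any red look-alike of the row_block alone.

How it is judged:
By the outcome, as a careful person would: the job done as asked, in the order asked, and still so for the second after the job is handed in, with the robot touching nothing.
It also fails if it takes over 46 s, if anything falls off the work surface, if the arm or the gripper's body presses on something with over 40 N, if the wrist force passes 120 N, or if a joint passes its speed limit or range.

## Working session

There is one attempt and no reset: what is moved stays moved. The work goes in short steps, Python scripts to look and compute and a tool call to move; the robot and the scene stay as the last step left them, time stands still between calls to the robot, and variables do not carry over. Pictures are saved under pics/ and viewed, at most 10 in all, crops included, and the job is handed in when it is done.

Besides the shell and the picture viewer there is one more tool, called after "Emit:" as name(argument=value, ...) on one line, values as JSON. carry_out: Moves the arm, as the interface text tells. Its arguments: {"type":"object","properties":{"moves":{"type":"array"},"squeeze":{"type":"number"}},"required":["moves"]}

```bash
mkdir -p pics
python3 - <<'E'
from plant import *
import cv2
s=get_state();print(s['eef_pos'],s['tcp_rot'],s['force'],s['time_s'])
for n in ['scene','side']:
    im=capture(n);cv2.imwrite(f'pics/{n}0.png',im[:,:,::-1]);c=camera_info(n);print(n,c)
print(camera_info('wrist'))
E
```

```text
[250.57459225 572.21157016 241.69657749] [ 2.04932549e-01  9.78775909e-01 -5.80758161e-04 -1.83465215e-04] [ 0.46869247 -0.05086692  0.51120262] 0.0
scene {'camera_matrix': array([[445.91350742,   0.        , 321.40844763],
       [  0.        , 445.91350742, 241.67987863],
       [  0.        ,   0.        ,   1.        ]]), 'xyz': array([919.68861379, 488.67497989, 530.92134695]), 'orientation': array([ 0.31416697,  0.82864914, -0.42950312, -0.17368592])}
side {'camera_matrix': array([[482.36390634,   0.        , 329.69872707],
       [  0.        , 482.36390634, 225.71624297],
       [  0.        ,   0.        ,   1.        ]]), 'xyz': array([ 693.64133233, -768.74079748,  668.09724434]), 'orientation': array([ 0.8896605 ,  0.13786979, -0.06694608, -0.43013294])}
{'camera_matrix': array([[373.60456579,   0.        , 324.09054148],
       [  0.        , 373.60456579, 233.78602115],
       [  0.        ,   0.        ,   1.        ]]), 'mount': array([[ 2.48618901e-04, -9.46379152e-01, -3.23057949e-01,
         8.26606119e+01],
       [ 9.99999969e-01,  2.37766623e-04,  7.30566085e-05,
         5.02991762e-04],
       [ 7.67314640e-06, -3.23057957e-01,  9.46379182e-01,
        -1.31244050e+02],
       [ 0.00000000e+00,  0.00000000e+00,  0.00000000e+00,
         1.00000000e+00]])}
```

View pics/scene0.png

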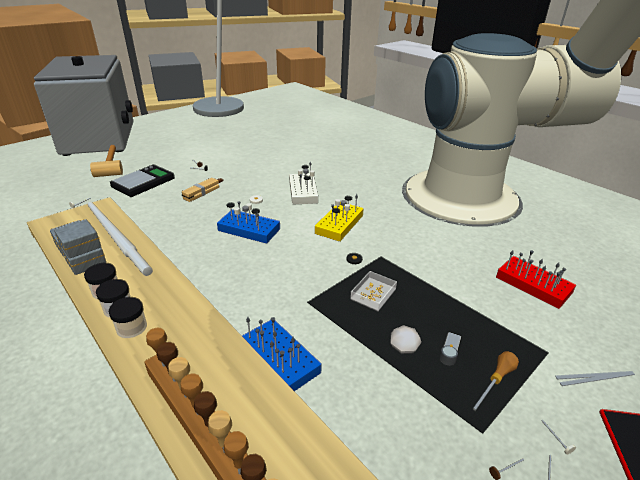

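View pics/side0.png

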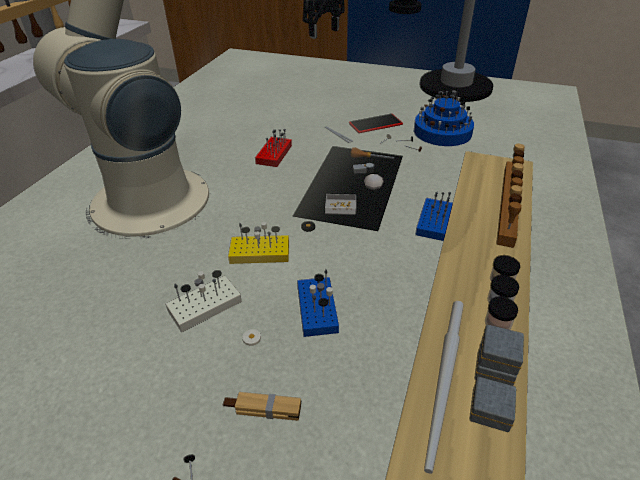

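Candidates for stray_block are blue at scene (249,222) / side (318,305), white at scene (304,188), yellow at (340,222), and blue at scene (282,352) touching the shelf, which is the row_block. The blue one standing free at (249,222) fits. I'll confirm it in an enlarged crop.

```bash
python3 - <<'E'
import cv2,numpy as np
a=cv2.imread('pics/scene0.png');b=cv2.imread('pics/side0.png')
def cr(im,x,y,w,h): return cv2.resize(im[y:y+h,x:x+w],(400,300),interpolation=cv2.INTER_CUBIC)
o=np.vstack([np.hstack([cr(a,205,185,100,75),cr(b,270,265,100,75)]),np.hstack([cr(a,230,315,100,75),cr(b,400,180,100,75)])])
cv2.imwrite('pics/crop.png',o)
E
cat > h.py <<'E'
import numpy as np
from scipy.spatial.transform import Rotation as R
from plant import *
def pose(n,s=None):
    c=camera_info(n)
    if n!='wrist': return c['camera_matrix'],R.from_quat(c['orientation']).as_matrix(),np.array(c['xyz'])
    Rt=R.from_quat(s['tcp_rot']).as_matrix();M=c['mount']
    return c['camera_matrix'],Rt@M[:3,:3],Rt@M[:3,3]+s['eef_pos']
def ray(p,uv,z):
    K,Rm,t=p; uv=np.atleast_2d(uv).astype(float)
    d=(Rm@np.linalg.inv(K)@np.c_[uv,np.ones(len(uv))].T).T
    return t+d*((z-t[2])/d[:,2])[:,None]
def proj(p,X):
    K,Rm,t=p; q=(K@Rm.T@(np.atleast_2d(X)-t).T).T
    return q[:,:2]/q[:,2:]
E
```

```text
(no output)
```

View pics/crop.png

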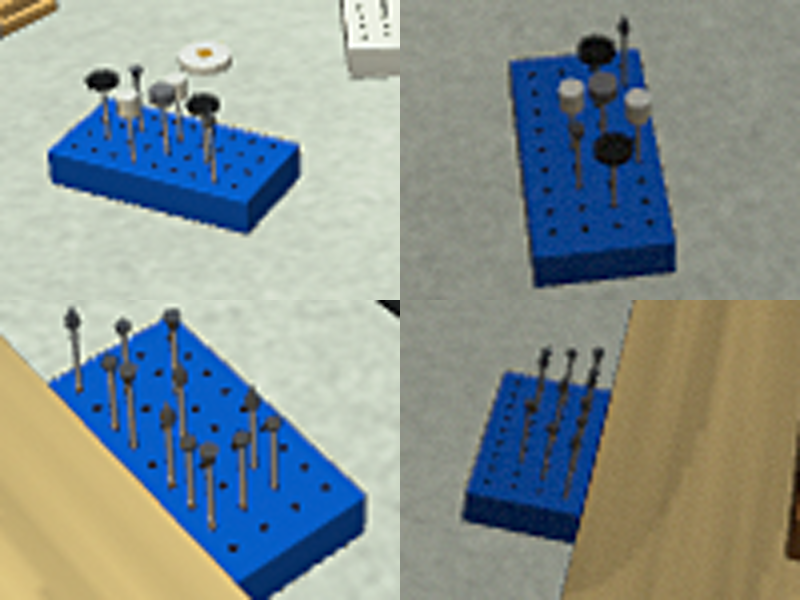

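Run:
```python
from h import *
import cv2
S=pose('scene');D=pose('side')
f=lambda o,l:np.array(o)+(np.array(l)+.5)/4-.5
def show(n,P):
    print(n,P[:,:2].round(1).tolist())
    for i in range(len(P)-1):
        d=P[i+1]-P[i];print('  len %.1f ang %.2f'%(np.hypot(*d[:2]),np.degrees(np.arctan2(d[1],d[0]))))
st1=ray(D,f((270,265),[(111,62),(238,50),(275,243),(133,260)]),22);show('stray side',st1);print(st1.mean(0))
st2=ray(S,f((205,185),[(298,146),(247,205),(50,153),(105,100)]),22);show('stray scene',st2)
r1=ray(D,f((400,180),[(105,72),(63,192)]),22);show('row side fl,fr',r1)
r2=ray(S,f((230,315),[(50,83),(170,18),(365,193),(243,285)]),22);show('row scene',r2)
# shelf front edge by hue
for n,P,rows in(('scene',S,range(250,470,10)),('side',D,range(250,470,10))):
    im=cv2.imread(f'pics/{n}0.png');hsv=cv2.cvtColor(im,cv2.COLOR_BGR2HSV)
    w=((hsv[:,:,0]>10)&(hsv[:,:,0]<28)&(hsv[:,:,1]>70)&(hsv[:,:,2]>80))
    pts=[]
    for v in rows:
        x=np.where(w[v])[0]
        x=x[(x>100)&(x<400)] if n=='scene' else x[x>370]
        pts.append((x.max()+.5 if n=='scene' else x.min()-.5,v))
    X=ray(P,pts,30)[:,:2];print(n,X[::7].round(1).tolist())
    vx=cv2.fitLine(X.astype(np.float32),cv2.DIST_HUBER,0,.01,.01).ravel();print(vx,np.degrees(np.arctan2(vx[1],vx[0])))
```

```text
stray side [[438.2, -167.8], [492.9, -142.0], [543.6, -248.8], [488.9, -275.9]]
  len 60.5 ang 25.24
  len 118.2 ang -64.62
  len 61.0 ang -153.72
[ 490.92960251 -208.62056899   22.        ]
stray scene [[439.4, -164.6], [493.4, -136.8], [543.1, -243.8], [491.4, -271.6]]
  len 60.7 ang 27.25
  len 118.0 ang -65.09
  len 58.7 ang -151.76
row side fl,fr [[627.8, 176.3], [623.6, 57.6]]
  len 118.8 ang -92.05
row scene [[682.6, 58.7], [627.1, 60.8], [627.4, 177.4], [685.1, 179.3]]
  len 55.5 ang 177.82
  len 116.6 ang 89.85
  len 57.7 ang 1.93
scene [[681.9, -219.6], [686.6, 22.4], [690.8, 191.1], [693.1, 316.8]]
[2.1618426e-02 9.9976629e-01 6.8826807e+02 1.0903502e+02] 88.76125
side [[686.5, -8.3], [680.7, -200.1], [677.8, -342.3], [675.6, -452.2]]
[ 2.3643870e-02  9.9972045e-01  6.7924030e+02 -2.9642566e+02] 88.64517
```

Crop confirms it: the blue slab has holes and a few burs and wheels standing near the back, and it stands free. The other blue block is full of burs and touches the shelf. Next I check the bystanders and plan the push.

Run:
```python
from h import *
S=pose('scene');D=pose('side')
for n,uv,z in(('box',[(350,292),(372,272),(397,285),(381,310)],10),('grey',[(354,258)],5),('felt',[(256,199)],5),('stone',[(390,341),(405,354)],5),('clampR',[(222,181),(185,195)],10),('yellow',[(315,234),(341,240),(363,218)],5),('whitefront',[(293,202),(318,202)],5)):
    print(n,ray(S,uv,z)[:,:2].round().tolist())
print('felt side',ray(D,[(252,338)],5)[0,:2])
s=get_state();print(s['eef_pos'],s['width'],np.degrees(np.arctan2(*R.from_quat(s['tcp_rot']).as_matrix()[[1,0],0])))
# start pose: tool centre behind front face of stray
c=np.array([491.,-206.5]);a=np.radians(25.2)
for gap in(20,45):
    p=c-(31+11+gap)*np.array([np.cos(a),np.sin(a)]);print(gap,p)
p=c-(31+11+25)*np.array([np.cos(a),np.sin(a)])
Rt=R.from_quat(s['tcp_rot']).as_matrix()
print((Rt.T@(np.r_[p,110]-s['eef_pos'])/250).round(3))
```

```text
box [[476.0, 87.0], [405.0, 74.0], [399.0, 129.0], [469.0, 153.0]]
grey [[395.0, 17.0]]
felt [[405.0, -300.0]]
stone [[507.0, 206.0], [510.0, 239.0]]
clampR [[422.0, -424.0], [527.0, -418.0]]
yellow [[397.0, -97.0], [371.0, -45.0], [272.0, -75.0]]
whitefront [[347.0, -232.0], [302.0, -194.0]]
felt side [ 406.78882541 -306.27743416]
[250.56847151 572.23840667 241.75525917] 85.81233964836203 156.3495710365121
20 [ 434.90072275 -232.89831608]
45 [ 412.28004644 -243.54279837]
[-1.954 -2.669  0.53 ]
```

Emit:
carry_out(moves=[[135, -0.92, -0.6, 0, 0], [135, -0.92, -0.6, 0, 0], [135, -0.92, -0.6, 0, 0], [135, -0.92, -0.6, 0, 0], [135, -0.92, -0.6, 0, 0], [135, -0.92, -0.6, 0, 0], [135, -0.92, -0.6, 0, 0]], squeeze=30)

```text
time_s: 0.68
eef_pos: [402.6, 339.7, 242.1]
tcp_rot: [0.206, 0.979, -0.0, 0.0]
force: [-0.5, 1.1, 0.1]
width: 40.1
finger_force: 0.0
```

Emit:
carry_out(moves=[[135, -0.55, -0.76, 0, 0], [135, -0.55, -0.76, 0, 0], [135, -0.55, -0.76, 0, 0], [135, -0.55, -0.76, 0, 0], [135, -0.55, -0.76, 0, 0], [135, -0.55, -0.76, 0, 0]])

```text
time_s: 1.18
eef_pos: [451.1, 110.5, 242.2]
tcp_rot: [0.205, 0.979, -0.0, -0.0]
force: [-0.0, 0.6, -0.6]
width: 40.3
finger_force: 0.0
```

Emit:
carry_out(moves=[[135, -0.385, -0.88, 0, 0], [135, -0.385, -0.88, 0, 0], [135, -0.385, -0.88, 0, 0], [135, -0.385, -0.88, 0, 0], [135, -0.385, -0.88, 0, 0], [135, -0.385, -0.88, 0, 0]])

```text
time_s: 1.68
eef_pos: [450.4, -129.4, 242.3]
tcp_rot: [0.205, 0.979, -0.0, 0.0]
force: [1.0, 0.0, 0.4]
width: 40.1
finger_force: 0.0
```

Emit:
carry_out(moves=[[135, -0.1, -0.424, 0.1, -0.428], [135, -0.1, -0.424, 0.2, -0.428], [135, -0.1, -0.424, 0.3, -0.428], [135, -0.1, -0.424, 0.3, -0.428], [135, -0.1, -0.424, 0.3, -0.428], [135, -0.1, -0.424, 0.3, -0.428], [135, -0.1, -0.424, 0.3, -0.428], [135, -0.1, -0.424, 0.3, -0.428], [135, -0.1, -0.424, 0.3, -0.428]])

```text
time_s: 2.43
eef_pos: [431.1, -233.6, 167.2]
tcp_rot: [-0.219, 0.976, 0.0, -0.0]
force: [0.5, -0.3, 0.0]
width: 40.0
finger_force: 0.0
```

Run:
```python
from h import *
import cv2
s=get_state();im=capture('wrist');cv2.imwrite('pics/w1.png',im[:,:,::-1])
M=R.from_quat(s['tcp_rot']).as_matrix()
print(s['time_s'],s['eef_pos'],s['width'],np.degrees(np.arctan2(M[1,0],M[0,0])),s['force'])
np.savez('w1.npz',e=s['eef_pos'],q=s['tcp_rot'])
```

```text
2.4333 [ 431.13033847 -233.57607339  167.16569892] 39.983115310954354 -154.73937413803955 [ 0.48713199 -0.29166299  0.00308005]
```

View pics/w1.png

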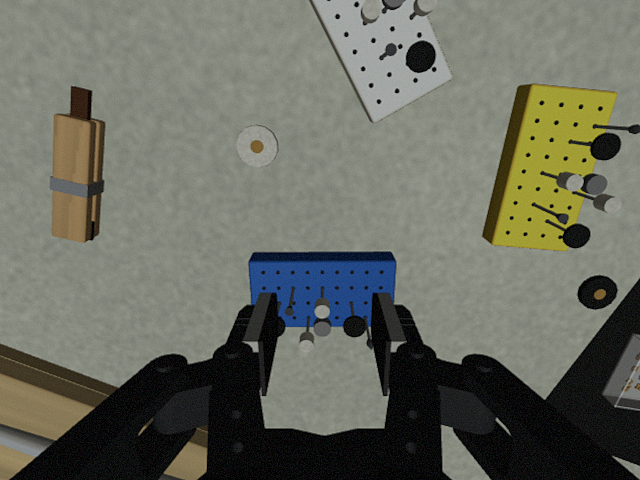

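The wrist view shows the blue stray block at (249–395, 252–326). Its front edge is level in the image, so the tool is aligned, and the fingers stand symmetric about it. Now I measure the front edge and lay out the push.

Run:
```python
from h import *
import cv2
d=np.load('w1.npz');s=dict(eef_pos=d['e'],tcp_rot=d['q']);P=pose('wrist',s)
X=ray(P,[(249.5,261.5),(395.5,261.5)],22);B=ray(P,[(249.5,253),(393.5,253)],0)
M=R.from_quat(d['q']).as_matrix()
for Y in(X,B):
    print(Y.round(1).tolist(),np.degrees(np.arctan2(*(Y[1]-Y[0])[[1,0]])));print('tool',((Y-d['e'])@M).round(1).tolist())
```

```text
[[488.4, -273.1, 22.0], [438.4, -167.2, 22.0]] 115.27107456113755
tool [[-35.0, -60.2, 145.1], [-35.0, 56.9, 145.2]]
[[491.6, -276.3, 0.0], [438.8, -164.5, 0.0]] 115.2713114173741
tool [[-36.4, -64.5, 167.1], [-36.4, 59.2, 167.2]]
```

Emit:
carry_out(moves=[[135, 0, -0.008, 0.15, 0], [135, 0, -0.008, 0.3, 0], [135, 0, -0.008, 0.42, 0], [135, 0, -0.008, 0.52, 0], [135, 0, -0.008, 0.57, 0], [135, 0, -0.008, 0.588, 0], [135, 0, -0.008, 0.588, 0], [135, -0.04, -0.008, 0.588, 0], [135, -0.07, -0.008, 0.588, 0], [135, -0.08, -0.008, 0.588, 0], [135, -0.08, -0.008, 0.588, 0]])

```text
time_s: 3.4
eef_pos: [451.6, -226.7, 21.1]
tcp_rot: [-0.22, 0.975, -0.001, 0.001]
force: [-0.5, -0.4, -0.1]
width: 40.4
finger_force: 0.0
```

Run:
```python
from h import *
# arc: tool pose in frame of start; block starts after 4mm more approach
s=get_state();M=R.from_quat(s['tcp_rot']).as_matrix();print(s['eef_pos'],s['force'],s['width'])
Rr=340;c=np.array([491.,-206.5]);y0=np.radians(25.2);u=lambda a:np.array([np.cos(a),np.sin(a)])
cc=c+Rr*np.array([np.sin(y0),-np.cos(y0)])   # ICR to the right
t0=c-42*u(y0)
M2=np.array([[-np.cos(y0),-np.sin(y0)],[np.sin(y0),-np.cos(y0)]]) # tool x=-u(y0); tool y=angle-90 of that
M2=np.array([-u(y0),u(y0+np.pi/2)])
for th in np.linspace(0,26.5,10):
    a=y0-np.radians(th);ce=cc+Rr*np.array([-np.sin(a),np.cos(a)])
    d=M2@(ce-42*u(a)-t0);print(round(th,1),(d/250).round(3),round(np.radians(th)/2,3),ce.round(0))
```

```text
[ 451.59127349 -226.74540933   21.14553322] [-0.53235315 -0.41864837 -0.11860873] 40.41826903456143
0.0 [ 0. -0.] 0.0 [ 491. -207.]
2.9 [-0.07   0.007] 0.026 [ 507. -199.]
5.9 [-0.14  0.01] 0.051 [ 523. -193.]
8.8 [-0.211  0.01 ] 0.077 [ 540. -188.]
11.8 [-0.281  0.006] 0.103 [ 557. -183.]
14.7 [-0.351 -0.002] 0.128 [ 574. -180.]
17.7 [-0.421 -0.013] 0.154 [ 591. -177.]
20.6 [-0.49  -0.028] 0.18 [ 609. -175.]
23.6 [-0.558 -0.046] 0.206 [ 626. -174.]
26.5 [-0.624 -0.068] 0.231 [ 643. -174.]
```

Emit:
carry_out(moves=[[135, -0.012, 0, 0, 0], [135, -0.029, 0.002, 0, 0.006], [135, -0.047, 0.004, 0, 0.013], [135, -0.082, 0.007, 0, 0.026], [135, -0.117, 0.009, 0, 0.038], [135, -0.152, 0.01, 0, 0.051], [135, -0.187, 0.01, 0, 0.064], [135, -0.223, 0.01, 0, 0.077], [135, -0.258, 0.008, 0, 0.09], [135, -0.293, 0.006, 0, 0.103], [135, -0.328, 0.002, 0, 0.115], [135, -0.35, 0, 0, 0.123], [135, -0.363, -0.002, 0, 0.128], [135, -0.363, -0.002, 0, 0.128]])

```text
time_s: 4.57
eef_pos: [532.9, -188.2, 20.3]
tcp_rot: [-0.093, 0.996, -0.0, 0.0]
force: [-0.2, 0.2, -0.6]
width: 40.2
finger_force: 0.0
```

Run:
```python
from h import *
import cv2
s=get_state();im=capture('wrist');im2=capture('scene')
M=R.from_quat(s['tcp_rot']).as_matrix()
print(s['time_s'],s['eef_pos'],np.degrees(np.arctan2(M[1,0],M[0,0])),s['force'])
cv2.imwrite('pics/s2.png',np.hstack([cv2.resize(im[:,:,::-1],(400,300)),cv2.resize(im2[140:440,100:500,::-1],(400,300))]))
```

```text
4.5667 [ 532.90504695 -188.18526329   20.25313667] -169.29485564699593 [-0.22273204  0.18188359 -0.63489575]
```

View pics/s2.png

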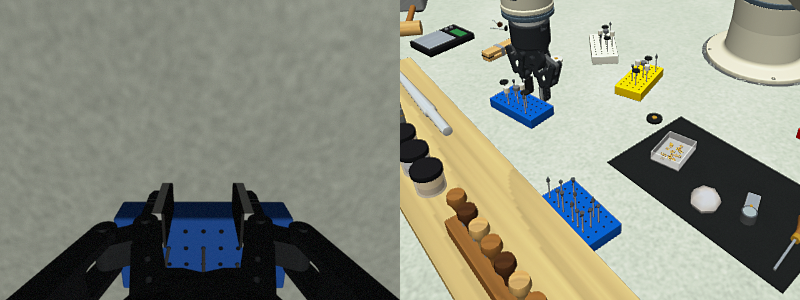

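The wrist half shows the block flush against both fingers. The scene half shows it moved and turned toward the shelf, with nothing else disturbed. I continue the arc.

Emit:
carry_out(moves=[[135, -0.015, 0.002, 0, 0.005], [135, -0.04, 0.005, 0, 0.014], [135, -0.07, 0.009, 0, 0.026], [135, -0.106, 0.012, 0, 0.04], [135, -0.142, 0.013, 0, 0.053], [135, -0.176, 0.013, 0, 0.066], [135, -0.21, 0.013, 0, 0.079], [135, -0.24, 0.011, 0, 0.09], [135, -0.265, 0.01, 0, 0.1], [135, -0.279, 0.009, 0, 0.105], [135, -0.279, 0.009, 0, 0.105]])

```text
time_s: 5.58
eef_pos: [601.0, -173.2, 20.2]
tcp_rot: [0.012, 1.0, -0.0, 0.0]
force: [-0.1, 0.0, -0.2]
width: 40.0
finger_force: 0.0
```

Emit:
carry_out(moves=[[135, 0.06, 0, -0.05, 0], [135, 0.14, 0, -0.2, 0], [135, 0.2, 0, -0.36, 0], [135, 0.2, 0, -0.44, 0], [135, 0.2, 0, -0.44, 0]])

```text
time_s: 6.0
eef_pos: [551.5, -173.0, 135.0]
tcp_rot: [0.011, 1.0, -0.001, 0.003]
force: [1.3, -0.3, 1.1]
width: 39.9
finger_force: 0.0
```

Run:
```python
from h import *
import cv2
s=get_state();im=capture('wrist')
M=R.from_quat(s['tcp_rot']).as_matrix();np.savez('w2.npz',e=s['eef_pos'],q=s['tcp_rot'])
print(s['time_s'],s['eef_pos'],np.degrees(np.arctan2(M[1,0],M[0,0])),s['force'])
cv2.imwrite('pics/w2.png',im[:,:,::-1])
```

```text
6.0 [ 551.45366767 -173.00953901  135.04939345] 178.69177274690833 [ 1.33535251 -0.31710711  1.07082579]
```

View pics/w2.png

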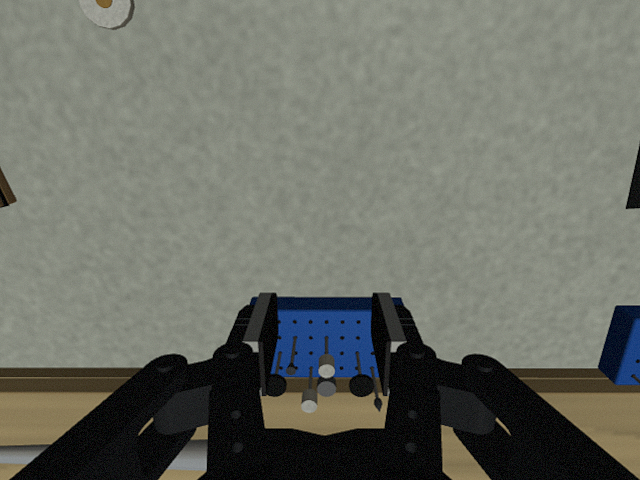

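The wrist view shows the block at (250–403, 297–375), parallel to the shelf face at rows 368–391, with the row_block's right end at (600–612, 306–384). Now I measure the gaps.

Run:
```python
from h import *
d=np.load('w2.npz');P=pose('wrist',dict(eef_pos=d['e'],tcp_rot=d['q']))
print('block front bottom',ray(P,[(250.5,297),(402,297)],0)[:,:2].round(1).tolist())
print('block front top',ray(P,[(322,309)],22)[:,:2].round(1).tolist())
print('shelf bot',ray(P,[(20,368),(160,368),(570,368)],0)[:,:2].round(1).tolist(),'top',ray(P,[(20,391.5),(160,391.5),(570,391.5)],30)[:,:2].round(1).tolist())
print('row bottom',ray(P,[(615,306),(600,382)],0)[:,:2].round(1).tolist())
e=d['e'];print(e)
```

```text
block front bottom [[612.8, -233.9], [615.3, -112.7]]
block front top [[611.9, -176.4]]
shelf bot [[677.4, -438.9], [679.9, -317.9], [687.1, 34.7]] top [[676.0, -415.2], [678.2, -305.1], [684.7, 15.8]]
row bottom [[627.1, 59.2], [702.5, 63.7]]
[ 551.45366767 -173.00953901  135.04939345]
```

Emit:
carry_out(moves=[[195, -0.1, -0.15, 0, 0.06], [195, -0.2, -0.3, 0, 0.12], [195, -0.3, -0.36, 0, 0.2], [195, -0.368, -0.36, 0, 0.3], [195, -0.368, -0.36, 0, 0.4], [195, -0.368, -0.36, 0, 0.5], [195, -0.368, -0.36, 0, 0.6], [195, -0.368, -0.36, 0, 0.7], [195, -0.368, -0.36, 0, 0.785], [195, -0.368, -0.36, 0, 0.785], [195, -0.368, -0.36, 0, 0.785], [195, -0.368, -0.36, 0, 0.785], [195, -0.368, -0.36, 0, 0.785], [195, -0.368, -0.36, 0, 0.785], [195, -0.368, -0.36, 0, 0.785]])

```text
time_s: 7.3
eef_pos: [640.0, -264.0, 129.2]
tcp_rot: [0.714, 0.7, -0.0, -0.001]
force: [0.8, 0.5, 0.1]
width: 20.4
finger_force: 0.0
```

Emit:
carry_out(moves=[[195, 0, 0, 0.15, 0], [195, 0, 0, 0.28, 0], [195, 0, 0, 0.38, 0], [195, 0, 0, 0.44, 0], [195, 0, 0, 0.456, 0], [195, 0, 0, 0.456, 0]])

```text
time_s: 7.8
eef_pos: [639.7, -263.8, 14.9]
tcp_rot: [0.714, 0.7, -0.0, -0.001]
force: [0.2, -0.2, 0.5]
width: 20.4
finger_force: 0.0
```

Run:
```python
from h import *
s=get_state();M=R.from_quat(s['tcp_rot']).as_matrix()
print(s['time_s'],s['eef_pos'],s['width'],np.degrees(np.arctan2(M[1,0],M[0,0])),s['force'])
```

```text
7.8 [ 639.68269215 -263.78503865   14.87270534] 20.366560406779033 88.86537714076755 [ 0.2171008  -0.24753739  0.45343067]
```

Emit:
carry_out(moves=[[195, 0, 0.008, -0.02, 0], [195, 0.03, 0.01, -0.02, 0], [195, 0.06, 0.01, -0.02, 0], [195, 0.075, 0.01, -0.02, 0], [195, 0.09, 0.01, -0.02, 0], [195, 0.115, 0.01, -0.02, 0], [195, 0.145, 0.01, -0.02, 0], [195, 0.175, 0.01, -0.02, 0], [195, 0.205, 0.01, -0.02, 0], [195, 0.235, 0.01, -0.02, 0], [195, 0.265, 0.01, -0.02, 0], [195, 0.295, 0.01, -0.02, 0], [195, 0.325, 0.01, -0.02, 0], [195, 0.355, 0.01, -0.02, 0], [195, 0.385, 0.01, -0.02, 0], [195, 0.41, 0.01, -0.02, 0], [195, 0.425, 0.01, -0.02, 0], [195, 0.43, 0.01, -0.02, 0]])

```text
time_s: 9.3
eef_pos: [645.2, -155.9, 21.2]
tcp_rot: [0.715, 0.699, -0.0, -0.0]
force: [-0.5, -1.9, 0.9]
width: 19.8
finger_force: 0.9
```

Run:
```python
from h import *
import cv2
s=get_state();im=capture('side');im2=capture('scene')
M=R.from_quat(s['tcp_rot']).as_matrix()
print(s['time_s'],s['eef_pos'],np.degrees(np.arctan2(M[1,0],M[0,0])),s['force'])
f=lambda im,x,y:cv2.resize(im[y:y+150,x:x+130,::-1],(390,450),interpolation=cv2.INTER_CUBIC)
cv2.imwrite('pics/s3.png',np.hstack([f(im,370,160),f(im2,200,220)]))
```

```text
9.3 [ 645.23518233 -155.90100716   21.23613591] 88.77044600706782 [-0.54274147 -1.86694882  0.91043288]
```

View pics/s3.png

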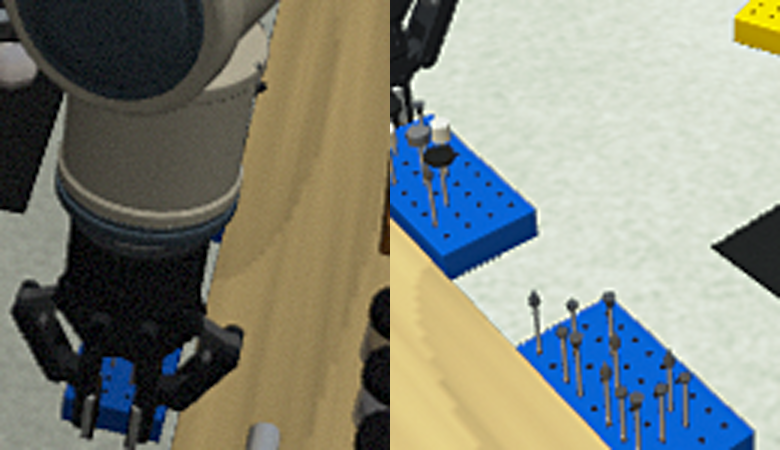

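The side half shows the end push running straight, and the scene half shows the block parallel to the row_block with a clear gap left to close. I continue, slowing down near contact.

Emit:
carry_out(moves=[[195, 0.02, 0, 0, 0], [195, 0.045, 0, 0, 0], [195, 0.075, 0, 0, 0], [195, 0.105, 0, 0, 0], [195, 0.135, 0, 0, 0], [195, 0.165, 0, 0, 0], [195, 0.195, 0, 0, 0], [195, 0.225, 0, 0, 0], [195, 0.25, 0, 0, 0], [195, 0.27, 0, 0, 0], [195, 0.285, 0, 0, 0], [195, 0.295, 0, 0, 0], [195, 0.303, 0, 0, 0], [195, 0.31, 0, 0, 0], [195, 0.315, 0, 0, 0], [195, 0.32, 0, 0, 0], [195, 0.324, 0, 0, 0], [195, 0.324, 0, 0, 0]])

```text
time_s: 10.9
eef_pos: [647.1, -75.6, 21.3]
tcp_rot: [0.715, 0.699, 0.0, -0.0]
force: [0.0, -0.7, 0.1]
width: 20.2
finger_force: 0.0
```

Emit:
carry_out(moves=[[195, 0.004, 0, 0, 0], [195, 0.008, 0, 0, 0], [195, 0.012, 0, 0, 0], [195, 0.012, 0, 0, 0]])

```text
time_s: 11.23
eef_pos: [647.2, -73.1, 21.3]
tcp_rot: [0.715, 0.699, -0.0, 0.0]
force: [-0.7, -6.0, -0.2]
width: 19.7
finger_force: 2.9
```

Emit:
carry_out(moves=[[195, -0.03, 0, 0, 0], [195, -0.06, 0, 0, 0], [195, -0.06, 0, -0.15, 0], [195, -0.06, 0, -0.3, 0], [195, -0.06, 0, -0.45, 0], [135, 0.05, -0.1, -0.45, -0.06], [135, 0.2, -0.2, -0.45, -0.12], [135, 0.28, -0.255, -0.45, -0.24], [135, 0.28, -0.255, -0.45, -0.36], [135, 0.28, -0.255, -0.45, -0.48], [135, 0.28, -0.255, -0.45, -0.6], [135, 0.28, -0.255, -0.45, -0.7], [135, 0.28, -0.255, -0.45, -0.785], [135, 0.28, -0.255, -0.45, -0.785], [135, 0.28, -0.255, -0.45, -0.785], [135, 0.28, -0.255, -0.45, -0.785], [135, 0.28, -0.255, -0.45, -0.785], [135, 0.28, -0.255, -0.45, -0.785], [135, 0.28, -0.255, -0.45, -0.785]])

```text
time_s: 12.82
eef_pos: [585.0, -1.9, 133.8]
tcp_rot: [0.009, 1.0, 0.0, 0.0]
force: [0.3, 0.1, -0.8]
width: 40.3
finger_force: 0.0
```

Run:
```python
from h import *
import cv2
s=get_state();im=capture('wrist')
M=R.from_quat(s['tcp_rot']).as_matrix();np.savez('w3.npz',e=s['eef_pos'],q=s['tcp_rot'])
print(s['time_s'],s['eef_pos'],s['width'],np.degrees(np.arctan2(M[1,0],M[0,0])),s['force'])
cv2.imwrite('pics/w3.png',im[:,:,::-1])
```

```text
12.8167 [584.97830498  -1.87132013 133.82634823] 40.28573088295205 178.91483883303718 [ 0.29259671  0.14966647 -0.78701679]
```

View pics/w3.png

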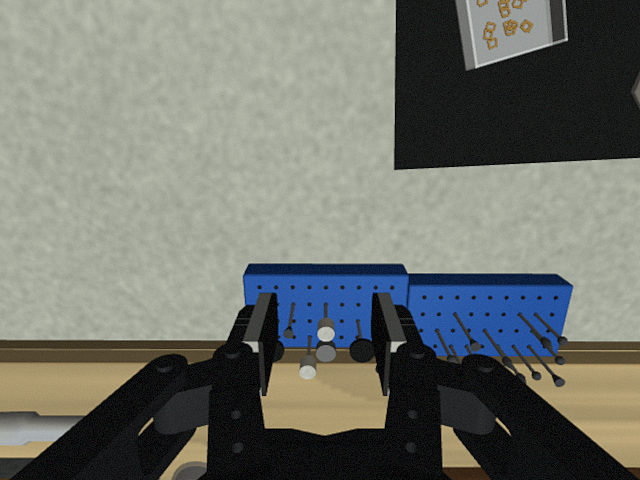

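The wrist view shows the stray block (245–407) with its left end on the row_block's right end at column 407. Its front edge at row 264 is about 7 mm proud of the row_block's at row 274. I push it square against the shelf.

Emit:
carry_out(moves=[[135, 0, 0, 0.15, 0], [135, 0, 0, 0.28, 0], [135, 0, 0, 0.38, 0], [135, 0, 0, 0.44, 0.001], [135, 0, 0, 0.45, 0.001], [135, -0.03, 0, 0.45, 0.001], [135, -0.06, 0, 0.45, 0.001], [135, -0.075, 0, 0.45, 0.001], [135, -0.085, 0, 0.45, 0.001], [135, -0.091, 0, 0.45, 0.001], [135, -0.097, 0, 0.45, 0.001], [135, -0.102, 0, 0.45, 0.001], [135, -0.105, 0, 0.45, 0.001], [135, -0.105, 0, 0.45, 0.001]])

```text
time_s: 14.03
eef_pos: [611.3, -1.9, 21.4]
tcp_rot: [0.012, 1.0, 0.0, 0.0]
force: [-0.8, -0.3, 0.7]
width: 40.3
finger_force: 0.4
```

Emit:
carry_out(moves=[[135, -0.004, 0, 0, 0], [135, -0.008, 0, 0, 0], [135, -0.008, 0, 0, 0]])

```text
time_s: 14.28
eef_pos: [612.9, -2.0, 21.2]
tcp_rot: [0.012, 1.0, -0.0, -0.0]
force: [-4.4, -0.8, 2.2]
width: 40.4
finger_force: 1.9
```

Emit:
carry_out(moves=[[135, -0.004, 0, 0, 0], [135, -0.006, 0, 0, 0], [135, -0.006, 0, 0, 0]])

```text
time_s: 14.53
eef_pos: [613.0, -1.9, 21.0]
tcp_rot: [0.012, 1.0, 0.0, -0.002]
force: [-10.7, -0.3, 6.4]
width: 40.3
finger_force: 5.4
```

Emit:
carry_out(moves=[[135, 0.04, 0, 0, 0], [135, 0.1, 0, 0, 0], [135, 0.1, 0, -0.15, 0], [135, 0.1, 0, -0.3, 0], [135, 0.1, 0, -0.45, 0], [195, 0, -0.15, -0.45, 0.06], [195, -0.1, -0.3, -0.45, 0.12], [195, -0.16, -0.356, -0.45, 0.24], [195, -0.16, -0.356, -0.45, 0.36], [195, -0.16, -0.356, -0.45, 0.48], [195, -0.16, -0.356, -0.45, 0.6], [195, -0.16, -0.356, -0.45, 0.7], [195, -0.16, -0.356, -0.45, 0.785], [195, -0.16, -0.356, -0.45, 0.785], [195, -0.16, -0.356, -0.45, 0.785], [195, -0.16, -0.356, -0.45, 0.785], [195, -0.16, -0.356, -0.45, 0.785], [195, -0.16, -0.356, -0.45, 0.785], [195, -0.16, -0.356, -0.45, 0.785]])

```text
time_s: 16.12
eef_pos: [652.8, -92.1, 133.9]
tcp_rot: [0.717, 0.697, 0.0, 0.0]
force: [0.3, 0.7, 0.1]
width: 20.1
finger_force: 0.0
```

Emit:
carry_out(moves=[[195, 0, 0, 0.15, 0], [195, 0, 0, 0.28, 0], [195, 0, 0, 0.38, 0], [195, 0, 0, 0.44, 0], [195, 0, 0, 0.45, 0], [195, 0.025, 0, 0.45, 0], [195, 0.045, 0, 0.45, 0], [195, 0.055, 0, 0.45, 0], [195, 0.06, 0, 0.45, 0], [195, 0.06, 0, 0.45, 0]])

```text
time_s: 16.95
eef_pos: [653.4, -76.6, 22.3]
tcp_rot: [0.715, 0.699, 0.0, 0.001]
force: [0.5, -0.5, -0.4]
width: 20.3
finger_force: 0.0
```

Emit:
carry_out(moves=[[195, 0.005, 0, 0, 0], [195, 0.01, 0, 0, 0], [195, 0.014, 0, 0, 0], [195, 0.018, 0, 0, 0], [195, 0.018, 0, 0, 0]])

```text
time_s: 17.37
eef_pos: [653.0, -73.2, 21.5]
tcp_rot: [0.715, 0.699, -0.0, 0.0]
force: [-1.1, -7.1, 2.3]
width: 20.2
finger_force: 3.4
```

Emit:
carry_out(moves=[[195, 0.004, 0, 0, 0], [195, 0.004, 0, 0, 0]])

```text
time_s: 17.53
eef_pos: [653.0, -73.1, 21.5]
tcp_rot: [0.715, 0.699, -0.001, 0.001]
force: [-2.8, -14.3, 1.7]
width: 20.4
finger_force: 7.3
```

Emit:
carry_out(moves=[[195, -0.03, 0, 0, 0], [195, -0.06, 0, 0, 0], [195, -0.06, 0, -0.15, 0], [195, -0.06, 0, -0.3, 0], [195, -0.06, 0, -0.45, 0], [195, 0.05, -0.1, -0.45, -0.06], [195, 0.2, -0.2, -0.45, -0.12], [195, 0.28, -0.28, -0.45, -0.24], [195, 0.28, -0.28, -0.45, -0.36], [195, 0.28, -0.28, -0.45, -0.48], [195, 0.28, -0.28, -0.45, -0.6], [195, 0.28, -0.28, -0.45, -0.7], [195, 0.28, -0.28, -0.45, -0.785], [195, 0.28, -0.28, -0.45, -0.785], [195, 0.28, -0.28, -0.45, -0.785], [195, 0.28, -0.28, -0.45, -0.785], [195, 0.28, -0.28, -0.45, -0.785], [195, 0.28, -0.28, -0.45, -0.785], [195, 0.28, -0.28, -0.45, -0.785]])

```text
time_s: 19.12
eef_pos: [584.6, -0.2, 133.8]
tcp_rot: [0.01, 1.0, 0.0, -0.0]
force: [-0.6, 0.2, 0.5]
width: 20.2
finger_force: 0.0
```

Run:
```python
from h import *
import cv2
s=get_state();im=capture('wrist');im2=capture('scene')
print(s['time_s'],s['eef_pos'],s['force'])
f=lambda im,x,y,w,h:cv2.resize(im[y:y+h,x:x+w,::-1],(400,300),interpolation=cv2.INTER_CUBIC)
c=np.vstack([np.hstack([f(im,230,240,200,150),f(im,400,240,200,150)]),np.hstack([f(im2,160,220,200,150),f(im2,0,0,640,480)])])
cv2.imwrite('pics/end.png',c)
```

```text
19.1167 [ 5.84630156e+02 -1.62230347e-01  1.33767266e+02] [-0.58202326  0.16123     0.46085608]
```

View pics/end.png

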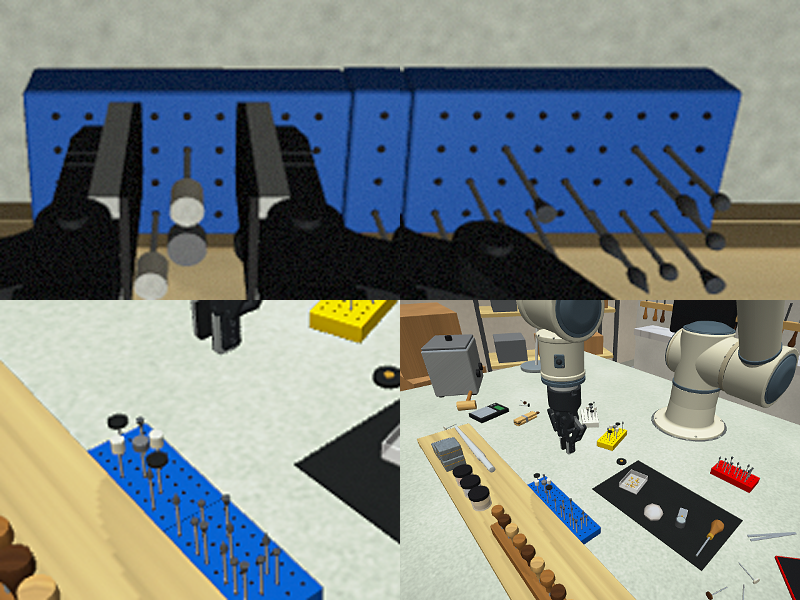

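The two blocks stand flush in one row: their fronts line up at crop row 68–90, the seam at crop column 348 is closed, and both backs are at the shelf. The bystanders have not moved, so I hand the job in.

```bash
python3 -c "
from plant import *
print(sign_off())"
```

```text
the job is handed in; nothing more can be done
None
```

The stray blue block is back in the row: its back side is flat against the shelf edge, its left end is against the row block, nothing else was moved in the pictures, and the job was handed in at about 19 s.

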